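# Feed the bench block through the sprung flap of the dust box

### The job

With the push bar, slowly and gently slide the steel bench block through the sprung flap of the dust box until it beds lightly against the sprung stop at the far end; the stop may give a little but must not be rammed. Never touch the block with the gripper itself and do not force it if it rubs. Then draw the bar right out so that the flap shuts behind the block and leave the bar lying on the bench, without disturbing the other things.

Things in the scene. Friction and masses are not known exactly. Their poses are not given: they have to be found in the camera images.
- doorway (a point): Point on the bench under the flap, mid-doorway in the front wall of the dust box; x axis level, straight into the box; z up. Box: bottomless grey sheet steel with a clear window on top, fixed; 235 long, 136 wide, 96 high. Doorway 68 wide, 53 high. The bench top is the floor of the lane.
- rail_mouth (a point): Point on the bench in the middle of the lane's flared mouth, 145 before the doorway, axes as the doorway's. Two fixed steel rails, 14 high, 68 apart, run from 70 before the doorway to the box's far end; from 145 to 70 before the doorway they taper from about 110 apart to 68.
- flap (a joint): Aluminium flap 64 wide, 44 tall, hinged at its top edge 52 above the bench; 0 rad = shut, upright; grows as its lower edge swings into the box (to 1.35). Opens inward only; spring and weight shut it: about 1 N at the lower edge to start, 3 N at 0.9 rad; slippery plastic lower edge. It rides over block, then bar, and shuts once the bar is drawn out.
- stop_pad (a joint): Travel (m) of the sprung stop in the box: upright rubber pad, 50 wide, 5 to 25 above the bench, mid-lane. 0 = untouched, grows as pressed inward: 1.2 N per mm, no preload, end 16 mm. Its untouched face is 125 to 165 behind the doorway point, different each time and not measured: find it by feel. Light = 1 to 9 mm pressed; over 10 is rammed.
- block_center (a point): Centre of the bench block, plain steel 60 x 60 x 22 high, corners rounded, with four 20 mm copper discs flush in its top; faces 30 from the point, underside 11 below. x axis = its way of travel, z up. Starts in the flared mouth, askew; the bar must not push it with over 25 N. About 0.6 kg; 2 to 6 N to slide. After pushing, its friction holds it against the pad, still slightly pressed.
- pusher_grip (a point): Grip point of the push bar (0.25 kg, flat on the bench): in its upright wooden handle, 24 x 24 square, 76 tall, 50 above the underside. x axis = along the bar to its nose, z up. The steel bar, 14 wide, 16 high, runs from the handle's foot to a nose plate 40 wide, 12 long, 16 high; its flat front is 210 ahead of the handle's axis.
- pusher_nose (a point): Middle of the flat front of the push bar's nose plate, 8 above the bar's underside, 210 ahead of the handle's axis; axes as the grip point's.
- hammer: Bystander: a hammer lying on the bench, 240 long; origin under its middle. Leave alone.
- jar: Bystander: amber glass jar, 56 across, 75 tall; origin at the centre of its underside. Leave alone.
- bowl: Bystander: steel bowl, 100 across, 40 tall; origin at the centre of its underside. Leave alone.
- block: The bench block as a whole; origin at the centre of its underside.
- pusher: The push bar as a whole; origin under the handle's axis.
Mind the look-alikes: they are no part of the job. Of the things that look like the pusher, the smaller one is meant. Leave any turquoise look-alike of the block alone.

How it is judged:
By the outcome, as a careful person would: the job done as asked, in the order asked, and still so for the second after the job is handed in, with the robot touching nothing.
It also fails if it takes over 72 s, if anything falls off the work surface, if the arm or the gripper's body presses on something with over 40 N, if the wrist force passes 120 N, or if a joint passes its speed limit or range.

### The arm

A 6-joint arm with a two-finger parallel gripper is mounted at the origin on the work surface. World frame = base frame: x ahead of the robot, y to its left, z up, the work surface at z = 0. Lengths are in m, angles in degrees, forces in N, time in s.
With the tool pointing down it reaches from about 0.4 to 0.825 m from the base axis. Payload 7 kg.
Tool frame: the origin (TCP) lies at the centre of the arm's flange, where the gripper is bolted on; the fingertips stand 178 mm ahead of it and the grasp point (between the pads) lies 159 mm ahead of it (tip_reach is the distance from the TCP to the fingertips, in m); z points along the fingers, y is the line along which they close (so a half turn about z gives the same grasp; the last joint's range is limited). The gripper opens to 88 mm and grips with 3 to 60 N. Pads are 19 mm wide; open, the fingers measure 130 mm over their backs; the gripper's body (78 mm by 193 mm) begins 47 mm behind the grasp point.
Start: joints at [-46.805, 20.546, 0.682, 0, -70.136, -16.507], TCP at [0.303, -0.603, 0.405] pointing down, gripper open.
Joint ranges: [-176.03, 176.03], [-82.01, 121.73], [-58.28, 71.71], [-173.87, 95.51], [-174.79, -0.11], [-173.66, 173.66]. Speed limits (degrees/s): [136.94, 136.94, 172.46, 180, 180, 180].

### API

Orientations are given as [roll, pitch, yaw] about the fixed x, y, z axes, in that order (R = Rz(yaw) Ry(pitch) Rx(roll)).
In Python, from plant import * gives the robot as it stands.
- The arm moves only by the shell command python3 -m handwheel 'ROWS'. ROWS is JSON, a list of rows, each a list of 7 numbers: the opening, from -1 (shut) to 1 (fully open), then the shift along the tool's x, y, z as a fraction of full scale, then the turn, a rotation vector about the tool's x, y, z as a fraction of full scale. A call has 1 to 5 rows; each row shifts and turns the commanded pose from where the row before left it, along the tool's axes as they then stand; what a row does not reach is not made up. Full scale, the value 1, is 0.025 m for a shift and 6 degrees for a turn. A row lasts 1/8 s, in which the tool goes at most 62.5 mm and 10.7 degrees, less where a joint would pass 70% of its speed; a pose out of reach is approached as far as the arm can. A call with a number of a shift or a turn outside -1 to 1 is refused whole. A call with a gripper value outside its range is refused whole. The fingers move at their own pace and stop on an object; the grip force is fixed at half the most. Time passes only in rows, so rows that do not move let the fingers close. It gives the time, the measured TCP pose, the force, the opening and the grip force at its end, in the units of the state.
- get_obs(): the state, without advancing time (a new reading comes with each control period).
- snapshot(name): name is "scene" or "top"; returns a dict with "color" (400x640x3 uint8, red, green, blue), "fx", "fy", "cx", "cy" (pixels), "k1" (the pictures are not rectified: a ray, as slopes to the right and down, at radius r is drawn at 1 + k1 r^2 times it, then the intrinsics apply), "R" (3x3) and "t" (3): a world point X has camera coordinates R X + t. Camera axes: x right, y down, z forward; pixel columns grow to the right and rows downward; lengths in m; the calibration is good to about 2 mm. A picture is of the moment at which its call begins. There is no depth.
- close_job(): hands the job in; it is judged then, once.
The state is a dict: "clock": time; "joint_pos": joint angles; "qvel": joint speeds; "tau": joint torques, N m; "tool_pos": TCP position; "orientation": TCP orientation; "force": force on the tool from outside, world axes, zero at the start; "moment": the same for the moment, N m; "opening": finger opening in m; "gripper_force": force on a finger pad.
Only numpy, scipy, OpenCV 4.12 (cv2) and the standard library are available. Lean on these libraries where they do the work, as an engineer would, in place of code of your own. Each camera call takes 0.05 s, during which the arm holds its last target. There are 200 camera calls.

## Working session

There is one attempt and no reset: what is moved stays moved. The work goes in short steps, Python scripts to look and compute and a shell command to move; the robot and the scene stay as the last step left them, time stands still between calls to the robot, and variables do not carry over. Pictures are saved under pics/ and viewed, at most 10 in all, crops included, and the job is handed in when it is done.

```bash
mkdir -p pics; ls
python3 - <<'E'
from plant import *
import cv2
for n in("scene","top"):
    s=snapshot(n); cv2.imwrite(f"pics/{n}0.png",cv2.cvtColor(s["color"],cv2.COLOR_RGB2BGR))
    print(n,{k:s[k] for k in s if k!="color"})
print(get_obs())
E
```

```text
pics
scene {'fx': 507.854386544277, 'fy': 507.854386544277, 'cx': 310.6330049324048, 'cy': 200.03971439946935, 'k1': -0.15215556777448144, 'R': array([[ 0.4855771 ,  0.87416211, -0.00744803],
       [ 0.46494175, -0.26546074, -0.84460628],
       [-0.74029997,  0.40665857, -0.53533612]]), 't': array([-0.24002668, -0.20698834,  1.80389739])}
top {'fx': 505.5533409619008, 'fy': 505.5533409619008, 'cx': 316.15178258790695, 'cy': 192.82015471649314, 'k1': -0.010480328443423352, 'R': array([[ 0.00573894, -0.99984538, -0.01662179],
       [-0.98531559, -0.00281744, -0.1707198 ],
       [ 0.17064657,  0.01735746, -0.98517941]]), 't': array([-0.02837582,  0.55252698,  1.07615761])}
{'clock': 0.1, 'joint_pos': array([-4.68042110e+01,  2.05874636e+01,  6.40282641e-01, -1.57971539e-02,
       -7.01358150e+01, -1.65035995e+01]), 'qvel': array([ 0.08171776,  0.01536954,  0.1271726 ,  0.1737449 , -0.02627394,
       -0.03049021]), 'tau': array([-1.32391517e-03, -5.84164917e+01,  2.93753725e+01,  7.01560959e+00,
        1.01236906e-02, -5.28119756e-05]), 'tool_pos': array([ 0.30309608, -0.60294351,  0.40383036]), 'orientation': array([ 1.79916204e+02, -9.33964513e-03, -1.53313182e+02]), 'force': array([ 0.42016385, -1.64548711,  0.46112349]), 'moment': array([ 0.01963395,  0.02436419, -0.00355653]), 'gripper_force': 0.0, 'opening': 0.08762325081798224}
```

View pics/top0.png

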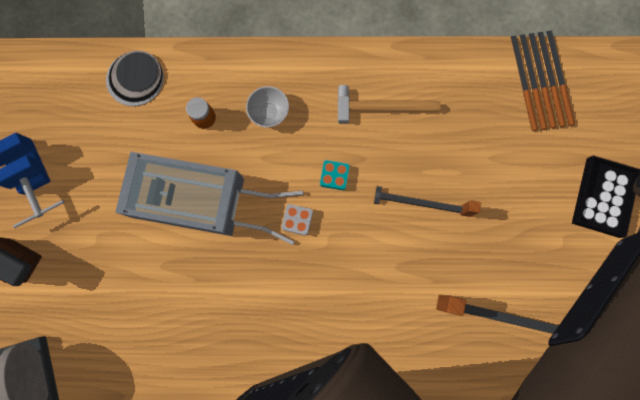

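View pics/scene0.png

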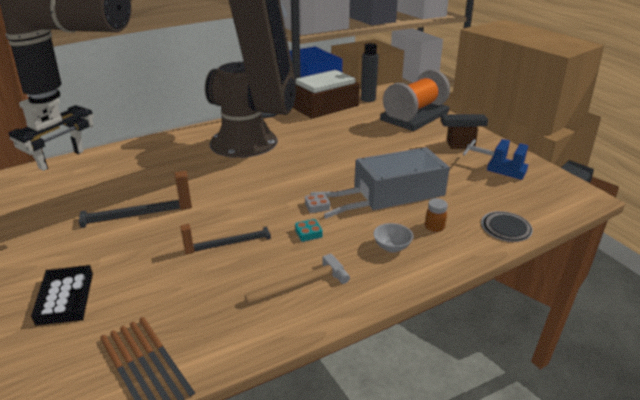

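Top view: the box is at (180,195) with its doorway facing right at about (238,205). The silver block sits in the mouth at (297,220), and the turquoise look-alike at (335,175) is to be left alone. Push-bar candidates are A, nose (378,195) and handle (470,208), and B, handle (450,305) and nose beyond (555,325). I'll measure both lengths and enlarge.

```bash
cat > h.py <<'E'
from plant import *
import cv2, numpy as np
def w2p(s,X):
    c=np.atleast_2d(X)@s["R"].T+s["t"]; a=c[:,:2]/c[:,2:]; a=a*(1+s["k1"]*(a**2).sum(1,keepdims=True))
    return a*[s["fx"],s["fy"]]+[s["cx"],s["cy"]]
def p2w(s,uv,z):
    K=np.array([[s["fx"],0,s["cx"]],[0,s["fy"],s["cy"]],[0,0,1]])
    a=cv2.undistortPoints(np.float64(uv).reshape(-1,1,2),K,np.array([s["k1"],0,0,0.]))[:,0]
    d=np.c_[a,np.ones(len(a))]@s["R"]; o=-s["R"].T@s["t"]
    return o+d*((z-o[2])/d[:,2])[:,None]
def crop(s,name,x0,y0,x1,y1,k):
    im=cv2.cvtColor(s["color"],cv2.COLOR_RGB2BGR)[y0:y1,x0:x1]
    cv2.imwrite(f"pics/{name}.png",cv2.resize(im,None,fx=k,fy=k,interpolation=cv2.INTER_CUBIC))
E
python3 - <<'E'
from h import *
np.set_printoptions(precision=4,suppress=True)
s=snapshot("top")
print("A nose",p2w(s,[[376,195]],.016),"A handle top",p2w(s,[[471,208]],.076))
print("B",p2w(s,[[442,304]],.076),p2w(s,[[556,326]],.016))
print("block",p2w(s,[[297,220]],.022)); 
crop(s,"c1",110,140,310,250,4); crop(s,"c2",270,150,490,250,3.6)
E
```

```text
A nose [[ 0.5534 -0.1619  0.016 ]] A handle top [[ 0.5156 -0.3588  0.076 ]]
B [[ 0.3138 -0.2895  0.076 ]] [[ 0.2656 -0.5489  0.016 ]]
block [[0.4947 0.0173 0.022 ]]
```

View pics/c1.png

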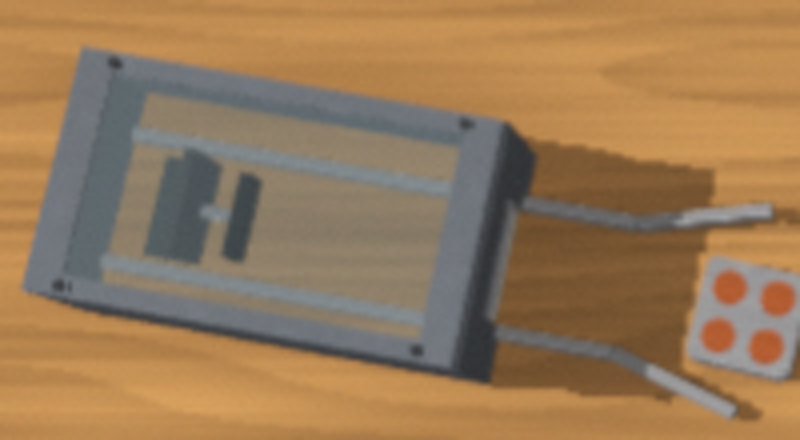

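View pics/c2.png

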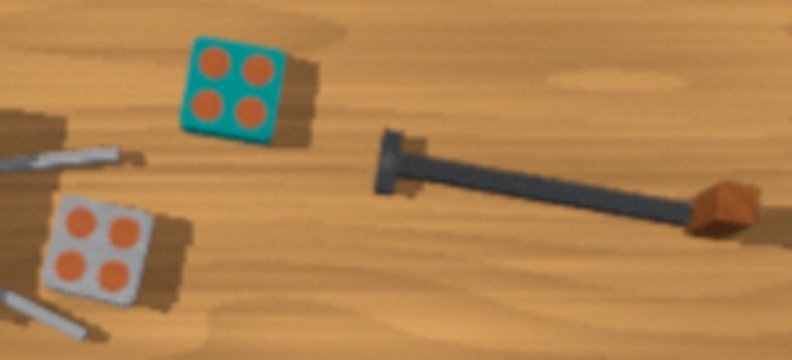

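A (crop handle at (725,208), nose face at (378,162)) measures about 200 mm long. B measures about 265 mm, so A is the smaller one and the one meant. The silver block at crop (97,250) lies between the flared rails; the turquoise one lies outside them. Next I fit the poses.

```bash
cat > fit.py <<'E'
from h import *
from scipy.optimize import least_squares
np.set_printoptions(precision=4,suppress=True)
def place(p,P): 
    c,s_=np.cos(p[2]),np.sin(p[2]); P=np.array(P,float)
    return np.c_[p[0]+c*P[:,0]-s_*P[:,1],p[1]+s_*P[:,0]+c*P[:,1],P[:,2]]
def fit(s,P,uv,p0):
    r=least_squares(lambda p:(w2p(s,place(p,P))-uv).ravel(),p0,loss="soft_l1")
    return r.x,w2p(s,place(r.x,P))-uv
def inl(p,q): c,s_=np.cos(p[2]),np.sin(p[2]); d=np.array(q)[:2]-p[:2]; return np.array([c*d[0]+s_*d[1],-s_*d[0]+c*d[1]])
E
python3 - <<'E'
from fit import *
s=snapshot("top")
C1=lambda a:np.array(a,float)/4+[110-.4,140-.4]; C2=lambda a:np.array(a,float)/3.6+[270-.4,150-.4]
P=[[.235,-.068,.096],[.235,.068,.096],[0,-.068,.096],[0,.068,.096],[-.145,-.055,.014],[-.145,.055,.014]]
lane,e=fit(s,P,C1([[83,48],[25,290],[505,122],[458,380],[772,209],[735,413]]),[.5,.15,1.4]);print("lane",lane,np.degrees(lane[2]));print(e)
print("rail in", [inl(lane,q) for q in p2w(s,C1([[640,222],[615,352],[137,133],[105,262]]),.014)])
print("pad face",[inl(lane,q) for q in p2w(s,C1([[260,180],[240,262]]),.025)])
B=[[.03,.03,.022],[.03,-.03,.022],[-.03,-.03,.022],[-.03,.03,.022]]
blk,e=fit(s,B,C2([[40,290],[62,197],[156,211],[134,305]]),[.49,.02,1.4]);print("blk",blk,np.degrees(blk[2]),inl(lane,blk));print(e)
N=[[.21,-.02,.016],[.21,.02,.016],[.198,-.02,.016],[.0,0,.076],[.012,0.0,.016]]
pu,e=fit(s,N,C2([[385,129],[375,191],[403,134],[733,195],[690,212]]),[.515,-.36,1.4]);print("pusher",pu,np.degrees(pu[2]),inl(lane,pu),"nose",place(pu,[[.21,0,.008]]));print(e)
E
```

```text
lane [0.5258 0.1572 1.395 ] 79.9254931546214
[[ 0.2734  0.0017]
 [-0.6075  0.6266]
 [ 0.2885  0.1993]
 [-1.3145 -2.0729]
 [ 0.3574  2.5605]
 [ 0.584  -1.0762]]
rail in [array([-0.07  , -0.0398]), array([-0.0707,  0.036 ]), array([ 0.2281, -0.0392]), array([0.2283, 0.0377])]
pad face [array([ 0.1474, -0.0234]), array([0.1478, 0.0248])]
blk [0.4966 0.0177 1.3865] 79.44006913177644 [-0.1424  0.0044]
[[ 0.4158 -0.4076]
 [-0.3963 -0.5157]
 [-0.5275  0.4891]
 [ 0.4955  0.4289]]
pusher [ 0.5227 -0.3666  1.4143] 81.03538046579772 [-0.5162 -0.0885] nose [[ 0.5555 -0.1591  0.008 ]]
[[-0.5309  0.1672]
 [-0.2481  0.0211]
 [-0.3243 -0.404 ]
 [ 1.2604  0.9481]
 [ 0.1852 -0.6973]]
```

```bash
r='x'; python3 -m handwheel '[[1,0,0,0,0,0,-1],[1,0,0,0,0,0,-1],[1,0,0,0,0,0,-1],[1,0,0,0,0,0,-1],[1,0,0,0,0,0,-1]]' >/dev/null; python3 -m handwheel '[[1,0,0,0,0,0,-1],[1,0,0,0,0,0,-1],[1,0,0,0,0,0,-1],[1,0,0,0,0,0,-1],[1,-0.7,-0.5,0,0,0,-0.05]]'
python3 -m handwheel '[[1,-0.9,-0.6,0,0,0,0],[1,-0.9,-0.6,0,0,0,0],[1,-0.9,-0.6,0,0,0,0],[1,-0.9,-0.6,0,0,0,0],[1,-0.9,-0.6,0,0,0,0]]'
python3 -m handwheel '[[1,-0.9,-0.6,0,0,0,0],[1,-0.9,-0.6,0,0,0,0],[1,-0.9,-0.6,0,0,0,0],[1,-0.9,-0.6,0,0,0,0],[1,-0.9,-0.6,0,0,0,0]]'
python3 -m handwheel '[[1,-0.9,-0.5,0.5,0,0,0],[1,0,0,1,0,0,0],[1,0,0,1,0,0,0],[1,0,0,0,0,0,0]]'
cat > go.py <<'E'
# where to go: python3 go.py x y z yaw -> tool-axis deltas in full-scale units (apply the turn last)
from fit import *
import sys
from scipy.spatial.transform import Rotation as Ro
o=get_obs(); R=Ro.from_euler("xyz",o["orientation"],degrees=True); a=list(map(float,sys.argv[1:5]))
T=Ro.from_euler("xyz",[180,0,a[3]],degrees=True)
print("t",o["clock"],"pos",o["tool_pos"],o["orientation"],"F",o["force"],"open",o["opening"])
print("shift",R.inv().apply(np.array(a[:3])-o["tool_pos"])/.025,"turn",np.degrees((R.inv()*T).as_rotvec())/6)
E
python3 go.py 0.5227 -0.3666 0.209 -98.96
```

```text
clock: 1.45
tool_pos: [0.3179, -0.588, 0.4042]
orientation: [180.0, 0.0, -99.1]
force: [-0.5, 0.6, 0.7]
opening: 0.0877
gripper_force: 0.0
clock: 2.08
tool_pos: [0.411, -0.487, 0.4046]
orientation: [-180.0, 0.0, -99.1]
force: [-0.2, 0.4, 0.3]
opening: 0.0875
gripper_force: 0.0
clock: 2.7
tool_pos: [0.5025, -0.3875, 0.4046]
orientation: [180.0, 0.0, -99.1]
force: [0.4, 0.1, -0.4]
opening: 0.0879
gripper_force: 0.0
clock: 3.2
tool_pos: [0.5173, -0.3678, 0.3402]
orientation: [179.8, 0.1, -99.1]
force: [0.2, -0.3, 0.6]
opening: 0.0876
gripper_force: 0.0
t 3.2 pos [ 0.5173 -0.3678  0.3402] [179.7742   0.0661 -99.0522] F [ 0.2032 -0.275   0.5578] open 0.08758676326665495
shift [-0.0737 -0.2273  5.2475] turn [ 0.0376  0.011  -0.0153]
```

Run:
```python
from fit import *
s=snapshot("scene"); pu=[.5227,-.3666,1.4143]
pts=[[a,b,z] for z in(.076,0) for a,b in((.012,.012),(.012,-.012),(-.012,-.012),(-.012,.012))]
pts+=[[.21,-.02,.016],[.21,.02,.016],[.21,-.02,0],[.21,.02,0]]
q=w2p(s,place(pu,pts)); im=cv2.cvtColor(cv2.imread("pics/scene0.png"),cv2.COLOR_BGR2RGB); x0,y0,k=165,215,6
c=cv2.resize(im[y0:y0+55,x0:x0+120],None,fx=k,fy=k,interpolation=cv2.INTER_CUBIC)[:,:,::-1].copy()
for u,v in q: cv2.circle(c,(int((u-x0+.5)*k),int((v-y0+.5)*k)),3,(0,255,0),-1)
cv2.imwrite("pics/s1.png",c)
```

```text
(no output)
```

View pics/s1.png

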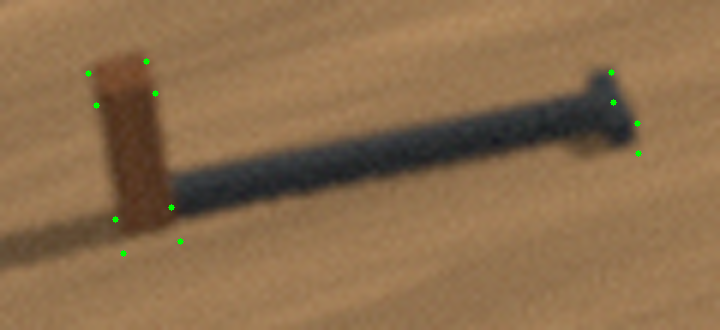

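The overlay agrees to within a few mm, which the 88 mm opening easily covers. Descending and gripping now.

```bash
python3 -m handwheel '[[1,-0.1,-0.1,1,0,0,0],[1,0,0,1,0,0,0],[1,0,0,1,0,0,0],[1,0,0,1,0,0,0],[1,0,0,0.8,0,0,0]]'
python3 -m handwheel '[[1,0,0,0.4,0,0,0],[1,0,0,0,0,0,0],[-1,0,0,0,0,0,0],[-1,0,0,0,0,0,0],[-1,0,0,0,0,0,0]]'
python3 -m handwheel '[[-1,0,0,0,0,0,0],[-1,0,0,0,0,0,0],[-1,0,0,0,0,0,0],[-1,0,0,0,0,0,0]]'
python3 go.py 0.5227 -0.3666 0.209 -98.96
python3 - <<'E'
from fit import *
s=snapshot("scene");crop(s,"s2",120,170,320,290,4)
cv2.imwrite("pics/top1.png",snapshot("top")["color"][:,:,::-1])
E
```

```text
clock: 3.88
tool_pos: [0.5211, -0.3669, 0.2228]
orientation: [-179.9, -0.0, -99.0]
force: [0.0, 0.8, 0.1]
opening: 0.0876
gripper_force: 0.0
clock: 4.5
tool_pos: [0.5205, -0.3668, 0.2128]
orientation: [-179.9, -0.0, -99.0]
force: [-0.2, -0.1, -0.4]
opening: 0.0628
gripper_force: 0.0
clock: 5.0
tool_pos: [0.5202, -0.3667, 0.2121]
orientation: [180.0, 0.0, -99.0]
force: [-1.1, 0.4, 0.1]
opening: 0.0238
gripper_force: 30.0
t 5.0 pos [ 0.5202 -0.3667  0.2121] [179.9574   0.0088 -99.0191] F [-1.1228  0.4393  0.1016] open 0.023773438693407013
shift [-0.0206 -0.0988  0.1226] turn [ 0.0071  0.0015 -0.0098]
```

View pics/s2.png

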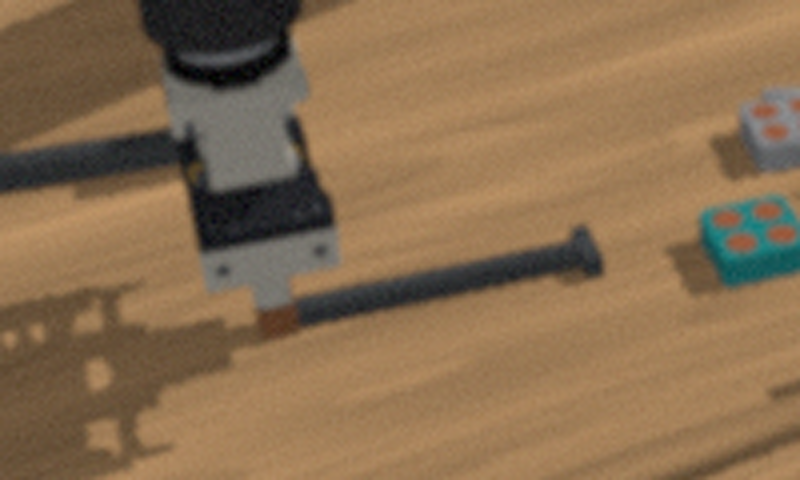

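```bash
cat > ln.py <<'E'
# python3 ln.py lx ly : state in lane frame (TCP), nose/block front, and shift units to lane target (tool held at lane yaw)
from fit import *
import sys
L=np.array([.5273,.1569,np.radians(80.1)])
if __name__=="__main__":
    o=get_obs(); p=inl(L,o["tool_pos"]); f=inl([0,0,L[2]],o["force"])
    print("t",round(o["clock"],2),"tcp lane mm",p*1e3,"z",o["tool_pos"][2]*1e3,"rpy",o["orientation"],"nose x",(p[0]+.21)*1e3,"F fwd/left/up",f,o["force"][2],"g",o["gripper_force"])
    if len(sys.argv)>2: 
        import subprocess
        t=place(L,[[float(sys.argv[1]),float(sys.argv[2]),0]])[0]
        subprocess.run(["python3","go.py",str(t[0]),str(t[1]),"0.212","-99.9"])
E
python3 ln.py -0.395 0.004
python3 - <<'E'
from ln import *
s=snapshot("top"); o=get_obs(); p=[*o["tool_pos"][:2],np.radians(o["orientation"][2]+180)]
print("nose pred px",w2p(s,place(p,[[.21,-.02,.016],[.21,.02,.016]])),"seen",np.array([[385,129],[375,191]])/3.6+[269.6,149.6])
print("turq",inl(L,p2w(s,[[335,175]],.022)[0]))
E
```

```text
t 5.1 pos [ 0.5202 -0.3667  0.2121] [179.9696   0.0068 -99.0165] F [ 0.1996 -0.1583  1.475 ] open 0.02396218410898217
shift [-4.9348  3.4076  0.005 ] turn [0.0051 0.0011 0.1472]
t 5.1 tcp lane mm [-517.0427  -83.0815] z 212.0654108925089 rpy [179.9696   0.0068 -99.0165] nose x -307.04266800171456 F fwd/left/up [-0.1217 -0.2238] 1.4749783950135171 g 29.99692440032959
nose pred px [[376.1339 186.5943]
 [373.6218 203.6794]] seen [[376.5444 185.4333]
 [373.7667 202.6556]]
turq [-0.2097 -0.1089]
```

```bash
python3 -m handwheel '[[-1,0,0,0,0,0,0.15],[-1,0,0.5,0,0,0,0],[-1,0,0.5,0,0,0,0],[-1,0,0.5,0,0,0,0],[-1,0,0.5,0,0,0,0]]' | grep -E "force"
python3 -m handwheel '[[-1,0,0.5,0,0,0,0],[-1,0,0.5,0,0,0,0],[-1,0,0.4,0,0,0,0],[-1,-0.5,0,0,0,0,0],[-1,-0.5,0,0,0,0,0]]' | grep -E "force"
python3 -m handwheel '[[-1,-0.5,0,0,0,0,0],[-1,-0.5,0,0,0,0,0],[-1,-0.5,0,0,0,0,0],[-1,-0.5,0,0,0,0,0],[-1,-0.4,0,0,0,0,0]]' | grep -E "force"
python3 -m handwheel '[[-1,-0.3,0,0,0,0,0],[-1,-0.3,0,0,0,0,0],[-1,-0.3,0,0,0,0,0],[-1,0,0,0,0,0,0]]' | grep -E "force"
python3 ln.py -0.395 0.004
python3 - <<'E'
from ln import *
s=snapshot("top");crop(s,"c3",220,170,420,260,4)
o=get_obs(); p=[*o["tool_pos"][:2],np.radians(o["orientation"][2]+180)]
print((w2p(s,place(p,[[.21,-.02,.016],[.21,.02,.016]]))-[220,170]+.5)*4)
E
```

```text
force: [0.9, 0.4, -2.3]
gripper_force: 30.0
force: [0.1, 0.3, -3.0]
gripper_force: 30.0
force: [0.1, -0.0, -2.3]
gripper_force: 30.0
force: [-0.1, 0.3, -3.4]
gripper_force: 30.0
t 7.525 pos [ 0.4553 -0.2458  0.2122] [179.9969   0.0021 -99.8796] F [-0.0875  0.3433 -3.3635] open 0.023843951168564637
shift [-0.5644  0.0918  0.0062] turn [0.0005 0.0004 0.0034]
t 7.53 tcp lane mm [-409.1089    1.6992] z 212.154820099422 rpy [179.9969   0.0021 -99.8796] nose x -199.1089205746748 F fwd/left/up [0.3231 0.1452] -3.3634590803146094 g 29.996324479579926
[[416.4322 175.0867]
 [404.0201 244.3773]]
```

View pics/c3.png

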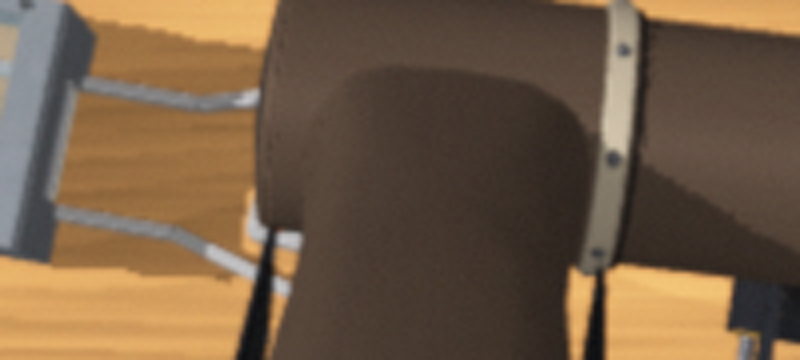

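The arm hides the view from the top camera (elbow over (430,160)); only the box front and rails are visible. I'll use the scene camera.

Run:
```python
from ln import *
s=snapshot("scene"); o=get_obs(); p=[*o["tool_pos"][:2],np.radians(o["orientation"][2]+180)]
x0,y0,k=220,140,5
c=cv2.resize(s["color"][y0:y0+110,x0:x0+160],None,fx=k,fy=k,interpolation=cv2.INTER_CUBIC)[:,:,::-1].copy()
dot=lambda P,col:[cv2.circle(c,(int((u-x0+.5)*k),int((v-y0+.5)*k)),3,col,-1) for u,v in w2p(s,P)]
dot(place(p,[[.21,-.02,.016],[.21,.02,.016],[.21,-.02,0],[.21,.02,0]]),(0,255,0))
dot(place(L,[[-.145,.055,.014],[-.145,-.055,.014],[-.07,.034,.014],[-.07,-.034,.014],[0,-.068,.096],[.235,-.068,.096]]),(0,0,255))
dot(place([.4966,.0177,1.3865],[[a,b,.022] for a in(.03,-.03) for b in(.03,-.03)]),(255,0,255))
cv2.imwrite("pics/s3.png",c)
```

```text
(no output)
```

View pics/s3.png

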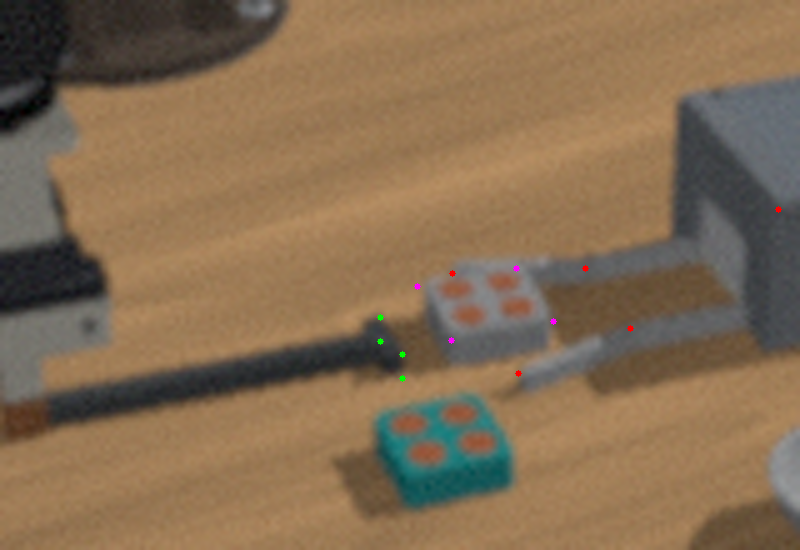

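Nose (388,340) lines up with the middle of the block's rear face (438,325); there's about a 27 mm gap. Starting the slow push.

```bash
python3 -m handwheel '[[-1,-0.2,0,0,0,0,0],[-1,-0.2,0,0,0,0,0],[-1,-0.2,0,0,0,0,0],[-1,-0.2,0,0,0,0,0],[-1,-0.1,0,0,0,0,0]]' | grep -E "^force"
python3 ln.py
python3 -m handwheel '[[-1,-0.12,0,0,0,0,0],[-1,-0.12,0,0,0,0,0],[-1,-0.12,0,0,0,0,0],[-1,-0.12,0,0,0,0,0],[-1,-0.12,0,0,0,0,0]]' | grep -E "^force"
python3 ln.py
python3 -m handwheel '[[-1,-0.12,0,0,0,0,0],[-1,-0.12,0,0,0,0,0],[-1,-0.12,0,0,0,0,0],[-1,-0.12,0,0,0,0,0],[-1,-0.12,0,0,0,0,0]]' | grep -E "^force"
python3 ln.py
python3 -m handwheel '[[-1,-0.12,0,0,0,0,0],[-1,-0.12,0,0,0,0,0],[-1,-0.12,0,0,0,0,0],[-1,-0.12,0,0,0,0,0],[-1,-0.12,0,0,0,0,0]]' | grep -E "^force"
python3 ln.py -0.14 0
```

```text
force: [0.6, -0.4, -2.8]
t 8.25 tcp lane mm [-386.6259    1.6989] z 212.1753264133898 rpy [-179.9994    0.0019  -99.8934] nose x -176.62593089859615 F fwd/left/up [-0.2684 -0.6574] -2.7984110467327215 g 29.996323585510254
force: [-0.4, -3.5, -0.9]
t 8.88 tcp lane mm [-372.0027    1.7852] z 212.1887505053092 rpy [179.9901  -0.0102 -99.9117] nose x -162.0027151020199 F fwd/left/up [-3.5176 -0.1633] -0.8709082344060814 g 29.99646484851837
force: [-0.9, -3.7, -0.4]
t 9.5 tcp lane mm [-356.8336    1.739 ] z 212.15055811303063 rpy [179.9954  -0.0002 -99.9135] nose x -146.8336392592462 F fwd/left/up [-3.7709  0.2751] -0.3667467575261394 g 29.99667137861252
force: [0.0, -6.8, -1.6]
t 10.125 pos [ 0.467  -0.1797  0.2123] [-179.9775   -0.0097  -99.917 ] F [ 0.0342 -6.7751 -1.5917] open 0.02378642674468414
shift [-8.0769 -0.059   0.0093] turn [-0.0037 -0.0016 -0.0028]
t 10.12 tcp lane mm [-341.9227    1.5339] z 212.26699136516936 rpy [-179.9775   -0.0097  -99.917 ] nose x -131.92274613227116 F fwd/left/up [-6.6684 -1.1986] -1.5916823625168988 g 30.006684064865112
```

```bash
python3 -m handwheel '[[-1,-0.1,-0.02,0,0,0,0],[-1,-0.1,-0.02,0,0,0,0]]' | grep -E "^force"
python3 ln.py
python3 -m handwheel '[[-1,-0.1,-0.02,0,0,0,0],[-1,-0.1,0,0,0,0,0]]' | grep -E "^force"
python3 ln.py
python3 - <<'E'
from ln import *
s=snapshot("scene")
crop(s,"s4",290,150,400,220,7)
cv2.imwrite("pics/top2.png",snapshot("top")["color"][:,:,::-1])
E
```

```text
force: [0.3, -6.1, -1.6]
t 10.38 tcp lane mm [-336.9997    0.3848] z 212.33741892880948 rpy [-179.9551   -0.0063  -99.9331] nose x -126.99966270729598 F fwd/left/up [-5.9435 -1.3453] -1.574113515639734 g 30.013756155967712
force: [0.3, -4.4, -2.4]
t 10.62 tcp lane mm [-331.8905   -0.178 ] z 212.292703794436 rpy [-179.9461    0.006   -99.9436] nose x -121.89051687543048 F fwd/left/up [-4.2984 -1.0192] -2.351485482974561 g 30.01945048570633
```

View pics/s4.png

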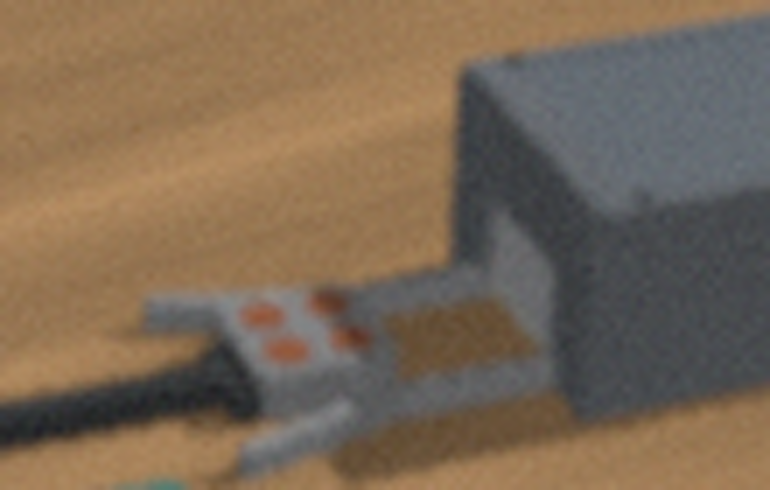

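The block (crop 300,335) has entered the straight lane squarely and the force is falling. Carrying on.

```bash
python3 -m handwheel '[[-1,-0.12,0,0,0,0,0],[-1,-0.12,0,0,0,0,0],[-1,-0.12,0,0,0,0,0],[-1,-0.12,0,0,0,0,0]]' | grep -E "^force"
python3 -m handwheel '[[-1,-0.12,0,0,0,0,0],[-1,-0.12,0,0,0,0,0],[-1,-0.12,0,0,0,0,0],[-1,-0.12,0,0,0,0,0]]' | grep -E "^force"
python3 -m handwheel '[[-1,-0.12,0,0,0,0,0],[-1,-0.12,0,0,0,0,0],[-1,-0.12,0,0,0,0,0],[-1,-0.12,0,0,0,0,0]]' | grep -E "^force"
python3 ln.py
python3 -m handwheel '[[-1,-0.12,0,0,0,0,0],[-1,-0.12,0,0,0,0,0],[-1,-0.12,0,0,0,0,0],[-1,-0.12,0,0,0,0,0]]' | grep -E "^force"
python3 -m handwheel '[[-1,-0.12,0,0,0,0,0],[-1,-0.12,0,0,0,0,0],[-1,-0.12,0,0,0,0,0],[-1,-0.12,0,0,0,0,0]]' | grep -E "^force"
python3 ln.py
```

```text
force: [1.2, -4.4, -2.0]
force: [1.7, -6.0, -1.6]
force: [1.0, -5.3, -1.0]
t 12.22 tcp lane mm [-295.8327    0.0666] z 212.24207030893854 rpy [-179.98     -0.0006  -99.9165] nose x -85.83269340078861 F fwd/left/up [-5.0885 -1.8542] -1.0316703962890605 g 30.040943920612335
force: [1.7, -5.8, -0.7]
force: [1.0, -5.7, -0.7]
t 13.22 tcp lane mm [-271.8776    0.1052] z 212.25136599972635 rpy [-179.9832   -0.0014  -99.9202] nose x -61.87759231695508 F fwd/left/up [-5.4924 -1.9662] -0.6825739135419421 g 30.04850596189499
```

```bash
python3 -m handwheel '[[-1,-0.1,-0.02,0,0,0,0],[-1,-0.1,-0.02,0,0,0,0],[-1,-0.1,0,0,0,0,0],[-1,-0.1,0,0,0,0,0]]' | grep -E "^force"
python3 ln.py
python3 -m handwheel '[[-1,-0.1,0,0,0,0,0],[-1,-0.1,0,0,0,0,0],[-1,-0.1,0,0,0,0,0],[-1,-0.1,0,0,0,0,0]]' | grep -E "^force"
python3 -m handwheel '[[-1,-0.1,0,0,0,0,0],[-1,-0.1,0,0,0,0,0],[-1,-0.1,0,0,0,0,0],[-1,-0.1,0,0,0,0,0]]' | grep -E "^force"
python3 ln.py
python3 -m handwheel '[[-1,-0.1,0,0,0,0,0],[-1,-0.1,0,0,0,0,0],[-1,-0.1,0,0,0,0,0],[-1,-0.1,0,0,0,0,0]]' | grep -E "^force"
python3 -m handwheel '[[-1,-0.1,0,0,0,0,0],[-1,-0.1,0,0,0,0,0],[-1,-0.1,0,0,0,0,0],[-1,-0.1,0,0,0,0,0]]' | grep -E "^force"
python3 ln.py
```

```text
force: [0.9, -8.5, -0.6]
t 13.72 tcp lane mm [-262.1509   -0.6023] z 212.2164002435426 rpy [179.9661  -0.033  -99.9036] nose x -52.15089674265058 F fwd/left/up [-8.1656 -2.3729] -0.6259388026693735 g 30.01485049724579
force: [0.9, -8.8, 0.3]
force: [0.2, -9.6, 0.2]
t 14.72 tcp lane mm [-242.5009   -0.4687] z 212.24448781317773 rpy [179.9474  -0.0578 -99.917 ] nose x -32.500916449297094 F fwd/left/up [-9.3777 -1.8521] 0.21124816269616054 g 30.023674964904785
force: [0.5, -9.7, 1.7]
force: [0.4, -8.8, 0.8]
t 15.72 tcp lane mm [-222.4585   -0.4654] z 212.1841490350131 rpy [179.9454  -0.052  -99.9279] nose x -12.458479515279869 F fwd/left/up [-8.5593 -1.9014] 0.7897395962531572 g 30.02695620059967
```

```bash
for i in 1; do python3 -m handwheel '[[-1,-0.12,0,0,0,0,0],[-1,-0.12,0,0,0,0,0],[-1,-0.12,0,0,0,0,0],[-1,-0.12,0,0,0,0,0],[-1,-0.12,0,0,0,0,0]]' | grep -E "^force"; done
python3 ln.py
python3 -m handwheel '[[-1,-0.12,0,0,0,0,0],[-1,-0.12,0,0,0,0,0],[-1,-0.12,0,0,0,0,0],[-1,-0.12,0,0,0,0,0],[-1,-0.12,0,0,0,0,0]]' | grep -E "^force"
python3 -m handwheel '[[-1,-0.12,0,0,0,0,0],[-1,-0.12,0,0,0,0,0],[-1,-0.12,0,0,0,0,0],[-1,-0.12,0,0,0,0,0],[-1,-0.12,0,0,0,0,0]]' | grep -E "^force"
python3 -m handwheel '[[-1,-0.12,0,0,0,0,0],[-1,-0.12,0,0,0,0,0],[-1,-0.12,0,0,0,0,0],[-1,-0.12,0,0,0,0,0],[-1,-0.12,0,0,0,0,0]]' | grep -E "^force"
python3 ln.py
```

```text
force: [0.6, -8.0, 0.2]
t 16.35 tcp lane mm [-207.4783   -0.4289] z 212.18957267863993 rpy [179.9409  -0.0547 -99.9326] nose x 2.5217240311492803 F fwd/left/up [-7.8103 -1.9514] 0.20131020670010613 g 30.030287504196167
force: [1.1, -9.2, 0.9]
force: [1.4, -9.8, 1.3]
force: [1.0, -8.8, 0.6]
t 18.23 tcp lane mm [-162.5706   -0.3587] z 212.14054558511376 rpy [179.9296  -0.0631 -99.9442] nose x 47.42943403369271 F fwd/left/up [-8.5374 -2.5218] 0.6329574770711606 g 30.03954917192459
```

```bash
python3 -m handwheel '[[-1,-0.08,0,0,0,0,0],[-1,-0.08,0,0,0,0,0],[-1,-0.08,0,0,0,0,0]]' | grep -E "^force"
python3 -m handwheel '[[-1,-0.08,0,0,0,0,0],[-1,-0.08,0,0,0,0,0],[-1,-0.08,0,0,0,0,0]]' | grep -E "^force"
python3 -m handwheel '[[-1,-0.06,0,0,0,0,0],[-1,-0.06,0,0,0,0,0]]' | grep -E "^force"
python3 -m handwheel '[[-1,-0.06,0,0,0,0,0],[-1,-0.06,0,0,0,0,0]]' | grep -E "^force"
python3 -m handwheel '[[-1,-0.06,0,0,0,0,0],[-1,-0.06,0,0,0,0,0]]' | grep -E "^force"
python3 ln.py
python3 - <<'E'
from ln import *
s=snapshot("top");crop(s,"c4",110,140,310,250,4)
E
```

```text
force: [0.7, -8.6, 0.5]
force: [0.6, -8.4, 1.1]
force: [0.3, -9.1, 1.2]
force: [-0.3, -9.2, 1.4]
force: [1.6, -9.2, 0.9]
t 19.73 tcp lane mm [-141.6741   -0.3173] z 212.10233115718384 rpy [179.9221  -0.0698 -99.9455] nose x 68.32594276930811 F fwd/left/up [-8.7821 -3.1246] 0.8590780925162713 g 30.045340061187744
```

View pics/c4.png

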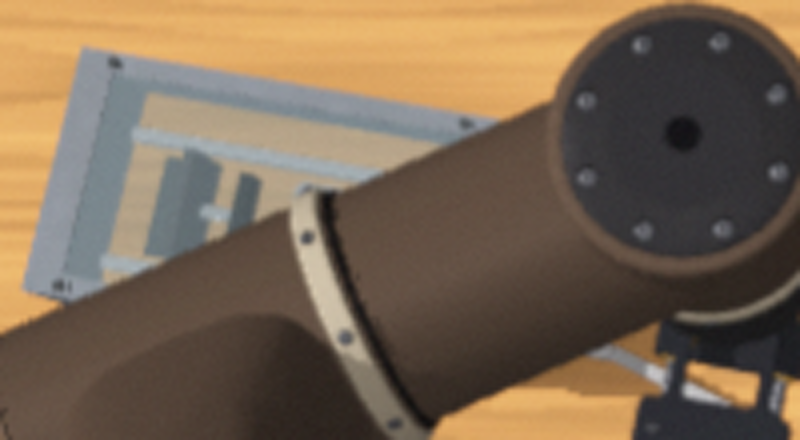

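The pad's upper end (crop 250,185) is still in view and undisturbed, so it gives a second check on the feel. Continuing.

```bash
python3 -m handwheel '[[-1,-0.06,0,0,0,0,0],[-1,-0.06,0,0,0,0,0],[-1,-0.06,0,0,0,0,0]]' | grep -E "^force"
python3 -m handwheel '[[-1,-0.06,0,0,0,0,0],[-1,-0.06,0,0,0,0,0],[-1,-0.04,0,0,0,0,0]]' | grep -E "^force"
python3 ln.py
python3 -m handwheel '[[-1,-0.04,0,0,0,0,0],[-1,-0.04,0,0,0,0,0]]' | grep -E "^force"
python3 -m handwheel '[[-1,-0.04,0,0,0,0,0],[-1,-0.04,0,0,0,0,0]]' | grep -E "^force"
python3 ln.py
```

```text
force: [1.0, -8.6, 2.2]
force: [0.5, -9.7, 0.9]
t 20.52 tcp lane mm [-133.2309   -0.2971] z 212.07274991805548 rpy [179.9168  -0.0758 -99.9469] nose x 76.76913157840711 F fwd/left/up [-9.4912 -2.1493] 0.8797021814059166 g 30.047863125801086
force: [0.1, -8.6, 1.5]
force: [0.4, -8.6, 0.9]
t 21.02 tcp lane mm [-129.2755   -0.2594] z 212.05702828159676 rpy [179.9115  -0.0788 -99.9499] nose x 80.72454246242533 F fwd/left/up [-8.4499 -1.8957] 0.876722404425869 g 30.048820674419403
```

```bash
python3 -m handwheel '[[-1,-0.04,0,0,0,0,0],[-1,-0.04,0,0,0,0,0]]' | grep -E "^force"
python3 -m handwheel '[[-1,-0.04,0,0,0,0,0],[-1,-0.04,0,0,0,0,0]]' | grep -E "^force"
python3 ln.py
python3 -m handwheel '[[-1,-0.04,0,0,0,0,0],[-1,-0.04,0,0,0,0,0]]' | grep -E "^force"
python3 ln.py
cat > padtrack.py <<'E'
from ln import *
a=cv2.imread("pics/c4.png"); s=snapshot("top"); crop(s,"cur",110,140,310,250,4); b=cv2.imread("pics/cur.png")
t=a[165:205,228:268]; r=cv2.matchTemplate(b[150:220,170:290],t,cv2.TM_CCOEFF_NORMED); print("pad shift px4",np.array(cv2.minMaxLoc(r)[3])-[58,15],r.max())
E
python3 padtrack.py
```

```text
force: [0.8, -8.9, 0.9]
force: [0.5, -9.5, 0.6]
t 21.52 tcp lane mm [-125.2759   -0.2674] z 212.0637272640056 rpy [179.913   -0.079  -99.9489] nose x 84.72410811713749 F fwd/left/up [-9.2337 -2.0929] 0.6404653576163223 g 30.050109028816223
force: [1.2, -8.8, 1.7]
t 21.77 tcp lane mm [-123.3115   -0.2558] z 212.05009847401948 rpy [179.909   -0.0825 -99.9536] nose x 86.68850850535702 F fwd/left/up [-8.4601 -2.69  ] 1.7221829340838435 g 30.05073755979538
pad shift px4 [-1 -2] 0.8725562
```

```bash
python3 -m handwheel '[[-1,-0.04,0,0,0,0,0],[-1,-0.04,0,0,0,0,0]]' | grep -E "^force"
python3 -m handwheel '[[-1,-0.04,0,0,0,0,0]]' | grep -E "^force"
python3 -m handwheel '[[-1,-0.04,0,0,0,0,0]]' | grep -E "^force"
python3 ln.py; python3 padtrack.py
```

```text
force: [0.2, -8.1, 1.8]
force: [-0.0, -10.0, 1.1]
force: [0.0, -8.5, 2.4]
t 22.32 tcp lane mm [-119.307    -0.2556] z 212.04364844018932 rpy [179.9087  -0.0835 -99.9514] nose x 90.69296210044283 F fwd/left/up [-8.3973 -1.5161] 2.352306571604724 g 30.051638782024384
pad shift px4 [-1 -7] 0.74086225
```

```bash
cat > prof.py <<'E'
from ln import *
X=np.arange(.100,.186,.004)
def prof(g,s,ly,z=.025):
    uv=w2p(s,place(L,[[x,ly,z] for x in X])).astype(np.float32)
    return cv2.remap(g,uv[None,:,0],uv[None,:,1],cv2.INTER_LINEAR)[0].astype(int)
if __name__=="__main__":
    s=snapshot("top"); g=cv2.cvtColor(s["color"],cv2.COLOR_RGB2GRAY); g0=cv2.imread("pics/top0.png",0)
    print((X*1e3).astype(int))
    for ly in(-.022,-.014):print(ly,"t0",prof(g0,s,ly));print(ly,"now",prof(g,s,ly))
E
python3 prof.py
```

```text
[100 104 108 112 116 120 124 128 132 136 140 144 148 152 156 160 164 168
 172 176 180 184]
-0.022 t0 [127 128 128 129 131 130 132 132 132 131 130 128  93  75  73 107 130 126
  93  81  81  82]
-0.022 now [ 80  79  77  77  74  77 103 151 167 166 166 168 142 102  97 139 166 161
 120 107 106 107]
-0.014 t0 [128 128 130 129 127 128 127 127 127 126 127 122  78  68  71 102 127 125
  90  82  82  82]
-0.014 now [ 82  82  82  80  79  78  76  75  79  56  60  93 119 101  97 133 162 160
 118 107 108 107]
```

Run:
```python
from prof import *
s=snapshot("top"); im=s["color"]; im0=cv2.imread("pics/top0.png")[:,:,::-1]
for ly in(-.03,-.026,-.022,-.018,-.014):
    uv=w2p(s,place(L,[[x,ly,.022] for x in X]));
    print(ly,[int(im[int(round(v)),int(round(u)),0])-int(im[int(round(v)),int(round(u)),2]) for u,v in uv],"t0",[int(im0[int(round(v)),int(round(u)),0])-int(im0[int(round(v)),int(round(u)),2]) for u,v in uv])
q=w2p(s,place(L,[[.12,0,.0],[.0,0,.096],[.15,-.02,.022]]));print(q)
```

```text
-0.03 [32, 32, 28, 20, 19, 35, 22, 27, 34, 21, 27, 35, 42, 28, 34, 39, 24, 30, 30, 14, -4, -15] t0 [22, 26, 34, 20, 25, 34, 18, 23, 31, 18, 24, 30, 35, 23, 28, 32, 21, 26, 25, 12, -3, -12]
-0.026 [31, 30, 29, 28, 29, 34, 13, 2, 25, 16, 3, 3, 36, 29, 19, 37, 43, 46, 22, -13, -17, -16] t0 [38, 39, 38, 39, 39, 37, 39, 38, 37, 36, 38, 38, 38, 24, 16, 31, 37, 37, 18, -9, -12, -13]
-0.022 [31, 33, 32, 30, 29, 30, 26, -10, -9, -2, -6, -12, -8, -12, -10, -4, 42, 44, 26, -15, -17, -17] t0 [34, 36, 36, 38, 39, 39, 39, 38, 38, 38, 38, 37, 21, -10, -9, -3, 35, 40, 21, -12, -15, -14]
-0.018 [32, 33, 33, 32, 30, 31, 27, 25, 34, 35, 25, -4, -5, -11, -13, 12, 46, 44, 5, -18, -16, -17] t0 [37, 37, 38, 35, 34, 34, 36, 36, 36, 37, 39, 36, 3, -9, -11, 11, 37, 38, 3, -13, -12, -14]
-0.014 [31, 33, 32, 34, 33, 30, 31, 30, 29, 25, 9, 8, 10, 6, -8, 3, 43, 40, 20, -16, -16, -16] t0 [37, 39, 39, 38, 37, 36, 37, 38, 38, 36, 35, 35, 7, -10, -10, 3, 35, 34, 17, -13, -13, -13]
[[186.9711 197.9247]
 [229.6733 200.4127]
 [173.6035 185.6377]]
```

The block's front edge now meets the pad edge at about 148 mm and the pad is still at rest. I'll go on in 1 mm rows, by feel.

```bash
python3 -m handwheel '[[-1,-0.04,0,0,0,0,0]]' | grep -E "^force"
python3 -m handwheel '[[-1,-0.04,0,0,0,0,0]]' | grep -E "^force"
python3 ln.py
python3 -m handwheel '[[-1,-0.04,0,0,0,0,0]]' | grep -E "^force"
python3 ln.py; python3 prof.py
```

```text
force: [0.0, -8.6, 0.5]
force: [0.6, -8.8, -0.0]
t 22.73 tcp lane mm [-117.3364   -0.2586] z 212.063858876554 rpy [179.9106  -0.0834 -99.9529] nose x 92.66359295752105 F fwd/left/up [-8.6196 -2.0659] -0.023875195070375943 g 30.051561892032623
force: [-0.4, -10.6, 1.9]
t 22.85 tcp lane mm [-116.4467   -0.2133] z 212.030599804294 rpy [179.8986  -0.0968 -99.9539] nose x 93.55327075698665 F fwd/left/up [-10.5095  -1.4628] 1.8674935006359252 g 30.056813657283783
[100 104 108 112 116 120 124 128 132 136 140 144 148 152 156 160 164 168
 172 176 180 184]
-0.022 t0 [127 128 128 129 131 130 132 132 132 131 130 128  93  75  73 107 130 126
  93  81  81  82]
-0.022 now [ 82  81  79  78  76  76  85 121 158 165 165 167 165 125  97 126 164 161
 119 107 107 107]
-0.014 t0 [128 128 130 129 127 128 127 127 127 126 127 122  78  68  71 102 127 125
  90  82  82  82]
-0.014 now [ 81  82  81  81  80  78  78  74  75  82  69  82 113 111  89 121 160 161
 119 107 107 107]
```

```bash
python3 -m handwheel '[[-1,-0.04,0,0,0,0,0]]' | grep -E "^force"
python3 ln.py
python3 -m handwheel '[[-1,-0.04,0,0,0,0,0]]' | grep -E "^force"
python3 ln.py
python3 -m handwheel '[[-1,-0.02,0,0,0,0,0],[-1,0,0,0,0,0,0]]' | grep -E "^force"
python3 ln.py;python3 prof.py | grep now
```

```text
force: [0.2, -11.6, 2.0]
t 23.02 tcp lane mm [-115.6137   -0.1665] z 212.0349821559789 rpy [179.8878  -0.1125 -99.9594] nose x 94.38631140774933 F fwd/left/up [-11.3654  -2.1747] 2.0254215705277234 g 30.06474941968918
force: [0.2, -13.0, 3.0]
t 23.15 tcp lane mm [-114.7705   -0.1009] z 212.01138291019916 rpy [179.8742  -0.1313 -99.9567] nose x 95.22953745289986 F fwd/left/up [-12.7529  -2.4559] 3.011625799954574 g 30.066761076450348
force: [0.3, -12.2, 2.6]
t 23.4 tcp lane mm [-114.4298   -0.0458] z 212.00393146065872 rpy [179.8653  -0.1389 -99.9681] nose x 95.57023238621694 F fwd/left/up [-11.9738  -2.3702] 2.558512206131823 g 30.064403414726257
-0.022 now [ 82  81  79  78  78  76  79  99 141 164 165 169 168 150 101 103 151 161
-0.014 now [ 83  82  82  81  80  80  77  78  75  74  91  85 112 124  98  96 152 162
```

Contact felt (from 8.7 to 12 N) and the picture shows the pad moved about 3 mm. One more millimetre, then withdraw.

```bash
python3 -m handwheel '[[-1,-0.04,0,0,0,0,0],[-1,0,0,0,0,0,0]]' | grep -E "^force"
python3 ln.py; python3 prof.py | grep now
python3 -m handwheel '[[-1,0.04,0,0,0,0,0],[-1,0.06,0,0,0,0,0],[-1,0.08,0,0,0,0,0],[-1,0.1,0,0,0,0,0],[-1,0.1,0,0,0,0,0]]' | grep -E "^force"
python3 prof.py | grep now
python3 -m handwheel '[[-1,0.15,0,0,0,0,0],[-1,0.15,0,0,0,0,0],[-1,0.15,0,0,0,0,0],[-1,0.2,0,0,0,0,0],[-1,0.2,0,0,0,0,0]]' | grep -E "^force"
python3 ln.py; python3 prof.py | grep now
```

```text
force: [-0.3, -12.5, 2.8]
t 23.7 tcp lane mm [-113.5715    0.0195] z 211.99387799884707 rpy [179.8497  -0.1575 -99.9685] nose x 96.42853485289764 F fwd/left/up [-12.409   -1.8895] 2.842289144421071 g 30.066885352134705
-0.022 now [ 81  81  80  79  78  76  75  92 136 163 166 167 167 157 106 101 146 160
-0.014 now [ 84  82  83  81  81  80  79  77  75  74  96  91 105 129 106  92 141 161
force: [1.1, 6.0, -4.5]
-0.022 now [ 81  78  77  76  74  82 122 160 170 166 165 168 167 149 103 103 156 162
-0.014 now [ 83  82  81  79  79  77  76  76  62  29  59 100 128 124  99 100 153 162
force: [2.0, 3.8, -4.9]
t 25.05 tcp lane mm [-142.2083   -0.8818] z 212.03841910551188 rpy [-179.9795    0.0488  -99.8744] nose x 67.79174430908286 F fwd/left/up [ 4.1274 -1.3174] -4.8651889215205335 g 29.989224672317505
-0.022 now [ 67  33  59  97 131 136 158 168 170 168 166 167 168 150 103 103 157 161
-0.014 now [ 53  23  50 119 174 175 169 158 147 145 146 149 162 156 101 100 153 162
```

```bash
python3 -m handwheel '[[-1,0.2,0,0,0,0,0],[-1,0.2,0,0,0,0,0],[-1,0.2,0,0,0,0,0],[-1,0.2,0,0,0,0,0],[-1,0.2,0,0,0,0,0]]' | grep -E "^force"
python3 -m handwheel '[[-1,0.2,0,0,0,0,0],[-1,0.2,0,0,0,0,0],[-1,0.2,0,0,0,0,0],[-1,0.2,0,0,0,0,0],[-1,0.2,0,0,0,0,0]]' | grep -E "^force"
python3 -m handwheel '[[-1,0.2,0,0,0,0,0],[-1,0.2,0,0,0,0,0],[-1,0.2,0,0,0,0,0],[-1,0.2,0,0,0,0,0],[-1,0.2,0,0,0,0,0]]' | grep -E "^force"
python3 ln.py
python3 -m handwheel '[[-1,0.2,0,0,0,0,0],[-1,0.2,0,0,0,0,0],[-1,0.2,0,0,0,0,0],[-1,0.2,0,0,0,0,0],[-1,0.2,0,0,0,0,0]]' | grep -E "^force"
python3 -m handwheel '[[-1,0.2,0,0,0,0,0],[-1,0.2,0,0,0,0,0],[-1,0.2,0,0,0,0,0],[-1,0.2,0,0,0,0,0],[-1,0.2,0,0,0,0,0]]' | grep -E "^force"
python3 ln.py; python3 prof.py | grep now
```

```text
force: [2.0, 17.9, -8.1]
force: [0.6, 0.7, 0.1]
force: [0.4, 2.5, 1.3]
t 26.98 tcp lane mm [-218.0234   -0.882 ] z 212.15716734503243 rpy [-179.9936    0.0072  -99.9097] nose x -8.023357604670128 F fwd/left/up [2.5481 0.0094] 1.3450444115339273 g 29.995644986629486
force: [0.2, 1.1, 0.8]
force: [1.2, 1.7, 1.0]
t 28.23 tcp lane mm [-268.1126   -0.7961] z 212.1484082751325 rpy [179.9949  -0.0015 -99.9103] nose x -58.11257399486411 F fwd/left/up [ 1.9233 -0.9152] 1.0373245325236122 g 29.995908737182617
-0.022 now [167 166 165 163 164 165 165 165 168 165 162 164 164 147 100 102 153 158
-0.014 now [157 146 144 143 146 158 165 159 145 143 144 147 160 153  99  98 150 159
```

```bash
python3 -m handwheel '[[-1,0.3,0,0,0,0,0],[-1,0.4,0,0,0,0,0],[-1,0.4,0,0,0,0,0],[-1,0.4,0,0,0,0,0],[-1,0.4,0,0,0,0,0]]' | grep -E "^force"
python3 -m handwheel '[[-1,0.4,0,0,0,0,0],[-1,0.4,0,0,0,0,0],[-1,0.4,0,0,0,0,0],[-1,0.4,0,0,0,0,0],[-1,0.4,0,0,0,0,0]]' | grep -E "^force"
python3 -m handwheel '[[-1,0.4,0,0,0,0,0],[-1,0.4,0,0,0,0,0],[-1,0.4,0,0,0,0,0],[-1,0.3,0,0,0,0,0],[-1,0,0,0,0,0,0]]' | grep -E "^force"
python3 ln.py
python3 - <<'E'
from ln import *
o=get_obs(); p=[*o["tool_pos"][:2],np.radians(o["orientation"][2]+180)]
s=snapshot("scene"); g=s["color"].astype(int); g0=cv2.imread("pics/scene0.png")[:,:,::-1].astype(int)
# flap region (doorway): compare with the start; and bar's lower edge row/col contrast near the nose
u,v=w2p(s,place(L,[[0,0,.03]]))[0].astype(int); print("flap px",u,v)
print("now",g[v-14:v+15:4,u-16:u+17:4].sum(2)//3); print("t0",g0[v-14:v+15:4,u-16:u+17:4].sum(2)//3)
E
```

```text
force: [-0.4, 2.0, 0.8]
force: [0.4, 1.1, 1.0]
force: [-0.5, -1.5, 1.7]
t 30.15 tcp lane mm [-403.506   -0.762] z 212.23146732007436 rpy [179.9928  -0.0239 -99.9472] nose x -193.50597658603016 F fwd/left/up [-1.5815  0.212 ] 1.6689689448454983 g 29.996691942214966
flap px 363 190
now [[117 116  76  67  64  64  81 110 109]
 [120 115  70  72  67  63  62  81  84]
 [115 119  69  73 104  66  67  69  77]
 [107  98  90  85 105 100  59  71  72]
 [ 99  95  92  88 110 107  63  76  72]
 [ 75  80  75  79  91 104  66  78  74]
 [ 83  84  82  81  80  93  58  74  75]
 [ 92 102  95  95  98  94  64  72  75]]
t0 [[119 112  73  66  59  62  83 105 102]
 [117 112  72  65  76  63  62  83  87]
 [113 117  64  72 104  64  62  74  70]
 [111  91  87  86 101 102  60  73  73]
 [ 94  94  91  88 104  98  63  72  71]
 [ 74  75  73  74  88  98  57  74  73]
 [ 80  82  79  72  81  86  61  72  74]
 [ 83  95  89 100  91  98  56  70  77]]
```

The flap region matches the start image, so it is shut. Releasing and lifting away.

```bash
python3 -m handwheel '[[0,0,0,0,0,0,0],[0,0,0,0,0,0,0],[0.6,0,0,0,0,0,0],[1,0,0,0,0,0,0],[1,0,0,0,0,0,0]]' | grep -E "force|opening"
python3 -m handwheel '[[1,0,0,0,0,0,0],[1,0,0,-0.3,0,0,0],[1,0,0,-0.6,0,0,0],[1,0,0,-1,0,0,0],[1,0,0,-1,0,0,0]]' | grep -E "force|opening"
python3 -m handwheel '[[1,0,0,-1,0,0,0],[1,0,0,-1,0,0,0],[1,0,0,-1,0,0,0],[1,0.5,0,-1,0,0,0],[1,1,0,-0.5,0,0,0]]' >/dev/null
python3 -m handwheel '[[1,1,0,0,0,0,0],[1,1,0,0,0,0,0],[1,1,0,0,0,0,0],[1,1,0,0,0,0,0],[1,1,0,0,0,0,0]]' >/dev/null
python3 -m handwheel '[[1,1,0,0,0,0,0],[1,1,0,0,0,0,0],[1,1,0,0,0,0,0],[1,0,0,0,0,0,0]]' 
python3 ln.py; python3 prof.py | grep -E "now"
python3 - <<'E'
from ln import *
s=snapshot("top"); a=cv2.cvtColor(s["color"],cv2.COLOR_RGB2GRAY); b=cv2.imread("pics/top0.png",0)
for n,(x0,y0,x1,y1) in dict(hammer=(330,78,448,130),jar=(182,92,220,135),bowl=(240,82,295,132),turq=(315,155,356,195)).items():
    r=cv2.matchTemplate(a[y0-6:y1+6,x0-6:x1+6],b[y0:y1,x0:x1],cv2.TM_CCOEFF_NORMED);_,m,_,l=cv2.minMaxLoc(r);print(n,round(m,3),l[0]-6,l[1]-6)
p=w2p(s,place(L,[[-.1935,0,.016],[-.4035,0,.016]]));print("bar px expected",p)
d=[(int(u),int(v)) for u,v in p[1]+(p[0]-p[1])*np.linspace(.1,1.1,21)[:,None]]
print([int(a[v,u]) for u,v in d])
E
```

```text
force: [0.0, -0.1, -0.3]
opening: 0.0678
gripper_force: 0.0
force: [0.5, -0.1, -0.7]
opening: 0.0876
gripper_force: 0.0
clock: 33.2
tool_pos: [0.4173, -0.4751, 0.398]
orientation: [-180.0, -0.0, -100.0]
force: [-0.0, -0.4, -0.7]
opening: 0.0876
gripper_force: 0.0
t 33.2 tcp lane mm [-641.5198   -0.2646] z 397.9553589291384 rpy [-179.9826   -0.0199 -100.0146] nose x -431.5198380229656 F fwd/left/up [-0.3898 -0.0263] -0.6523108059092713 g 0.0
-0.022 now [150 152 149 147 149 149 149 150 151 149 147 149 149 133  89  90 138 144
-0.014 now [141 132 127 129 132 144 149 142 130 129 129 130 143 137  88  87 134 143
hammer 0.998 0 0
jar 0.999 0 0
bowl 0.999 0 0
turq 0.998 0 0
bar px expected [[319.6455 220.7073]
 [411.723  237.0423]]
[69, 71, 70, 69, 70, 67, 67, 70, 67, 66, 67, 65, 66, 65, 65, 67, 67, 78, 148, 157, 158]
```

```bash
python3 -c "
from plant import *
print(close_job())"
```

```text
the job is handed in; nothing more can be done
None
```

The job is handed in: the block rests against the sprung stop, pressed in about 3 mm. The flap is shut, the push bar lies on the bench clear of the rails, and the hammer, jar, bowl and turquoise block are unmoved. Pushing force peaked around 13 N; one brief 18 N tug came while drawing the bar back out, and the block did not move.

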